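# Point out two kit parts and log them

### The job

Check the kit for the overhead camera: with the fingertips, point from straight above at the taller can capacitor in the tray, about two centimetres over its top, and stay there for two seconds; then do the same at the ring-shaped choke, and then press the larger key on the grey box fully down and let it go to log them. Touch nothing in the tray, do not come down over any of the other parts in it, do not press the smaller key, and leave everything else on the bench where it is.

Things in the scene. Friction and masses are not known exactly. Their poses are not given: they have to be found in the camera images.
- tray: shallow black kit tray, 136 mm (its x) by 198 mm (its y) by 14 mm high, 2 by 3 open compartments about 62 mm square; fixed to the bench; origin at the centre of its underside, z up. Six loose parts stand in it, one per compartment, in any order; their tops are at most 50 mm above the bench
- tall_can_top (a point): capacitor, an upright black cylinder with a bare metal top, 25 mm diameter, 45 mm high: the taller of the two cans; point at the centre of its top face, z up; it stands loose in the tray
- short_can_top (a point): capacitor, an upright black cylinder with a bare metal top, 30 mm diameter, 22 mm high (not to be pointed at); point at the centre of its top face, z up; it stands loose in the tray
- ring_choke_top (a point): choke, a flat-lying dark ring wound with copper wire: 35 mm outside diameter, 16 mm hole, 15 mm high; point at the centre of its top face (over the hole, level with the top of the ring), z up; it stands loose in the tray
- drum_top (a point): drum inductor, a solid disc with no hole, dark top and copper-wound side, 34 mm diameter, 18 mm high (not to be pointed at); point at the centre of its top face, z up; it stands loose in the tray
- relay_top (a point): relay, a white block 20 x 29 x 24 mm high (not to be pointed at); point at the centre of its top face, z up; it stands loose in the tray
- heatsink_top (a point): finned aluminium heat sink, 30 x 30 x 20 mm high (not to be pointed at); point at the centre of its top face, z up; it stands loose in the tray
- log_key_top (a point): the larger push key on the grey key box (box 85 x 150 x 40 mm high, fixed): a grey plastic disc 40 mm diameter; point at the centre of its top face, which moves down with the key; z up; pressed straight down
- log_key (a joint): travel of the larger key in m: 0 up, 0.006 fully down; a spring returns it; fully down takes 5 N
- aux_key (a joint): travel of the smaller key, a grey disc 22 mm diameter on the same box, 80 mm from the larger one (centre to centre); 0 up, 0.006 fully down; not to be pressed
- beaker: empty glass beaker, 68 mm diameter, 85 mm high; a loose bystander on the bench
- flux: white plastic bottle, 44 mm diameter, 100 mm high; a loose bystander on the bench
- driver: screwdriver lying on the bench; a loose bystander on the bench
- brush: brush lying on the bench; a loose bystander on the bench
- red_bin: small red open bin, 100 x 140 x 55 mm high; a loose bystander on the bench
- meter: black hand-held multimeter lying flat, 160 x 85 x 42 mm high; a loose bystander on the bench
Mind the look-alikes: they are no part of the job. What is shaped like the part that bears log_key_top but turquoise is not meant.

How it is judged:
On the way, in this order (a step that is already met when the one before it is completed fails the run):
1. the fingertips stay over the taller can capacitor for 1.5 s: within 15 mm of its centre sideways and about 2 to 43 mm above its top, without contact (horizontal distance between the grasp point and tall_can_top below 0.015 m and z of the grasp point in the frame of tall_can_top between 0.021 and 0.062 m), for 1.5 s.
2. then the fingertips stay over the ring choke for 1.5 s, within the same limits (horizontal distance between the grasp point and ring_choke_top below 0.015 m and z of the grasp point in the frame of ring_choke_top between 0.021 and 0.062 m), for 1.5 s.
3. then the larger key is pressed fully down (value of joint log_key above 0.0045 m), for 0.05 s.
At the end, for the whole second after the job is handed in: Both keys are up again (less than 1.5 mm down), all six parts stand in the tray within 5 mm of where they were and upright within 6 degrees, and the other loose things lie within 15 mm of where they were (value of joint each of log_key, aux_key below 0.0015 m and distance of each of tall_can_top, short_can_top, ring_choke_top, drum_top, relay_top, heatsink_top from where it was at the start of the episode below 0.005 m and angle between each of tall_can_top, short_can_top, ring_choke_top, drum_top, relay_top, heatsink_top's own z axis and vertical below 0.1 rad and distance of each of beaker, flux, driver, brush, red_bin, meter from where it was at the start of the episode below 0.015 m); the robot touches nothing.
It fails at once if the robot touches a part in the tray or the tray (contact force between any of the fingers, the arm and tall_can above 0.2 N or contact force between any of the fingers, the arm and short_can above 0.2 N or contact force between any of the fingers, the arm and ring_choke above 0.2 N or contact force between any of the fingers, the arm and drum above 0.2 N or contact force between any of the fingers, the arm and relay above 0.2 N or contact force between any of the fingers, the arm and heatsink above 0.2 N or contact force between any of the fingers, the arm and tray above 0.2 N).
It fails at once if a part in the tray is moved or lifted (distance of any of tall_can_top, short_can_top, ring_choke_top, drum_top, relay_top, heatsink_top from where it was at the start of the episode above 0.008 m).
It fails at once if the fingertips come down over another part (within 12 mm sideways and lower than about 25 mm over its top) ((horizontal distance between the grasp point and short_can_top below 0.012 m and z of the grasp point in the frame of short_can_top below 0.044 m) or (horizontal distance between the grasp point and drum_top below 0.012 m and z of the grasp point in the frame of drum_top below 0.044 m) or (horizontal distance between the grasp point and relay_top below 0.012 m and z of the grasp point in the frame of relay_top below 0.044 m) or (horizontal distance between the grasp point and heatsink_top below 0.012 m and z of the grasp point in the frame of heatsink_top below 0.044 m)).
It fails at once if the smaller key is pressed (value of joint aux_key above 0.003 m).
It fails at once if a bystander is disturbed or lifted (distance of any of beaker, flux, driver, brush, red_bin, meter from where it was at the start of the episode above 0.02 m).
It also fails if it takes over 51 s, if anything falls off the work surface, if the arm or the gripper's body presses on something with over 40 N, if the wrist force passes 120 N, or if a joint passes its speed limit or range.

### The arm

A 7-joint arm with a two-finger parallel gripper is mounted at the origin on the work surface. World frame = base frame: x ahead of the robot, y to its left, z up, the work surface at z = 0. Lengths are in m, angles in rad, forces in N, time in s.
With the tool pointing down it reaches from about 0.425 to 0.925 m from the base axis. Payload 6.8 kg.
Tool frame: the origin (TCP) lies at the very end of the fingers, on their centre line; the grasp point (between the pads) lies 19 mm behind it; z points along the fingers, y is the line along which they close (so a half turn about z gives the same grasp; the last joint's range is limited). The gripper opens to 85 mm and grips with 20 to 120 N. Pads are 22 mm wide; open, the fingers measure 114 mm over their backs; the gripper's body (76 mm by 85 mm) begins 54 mm behind the grasp point. The pads swing forward as they close: fully open they stand 13 mm farther back than shut.
Start: joints at [1.175, 0.477, 0.022, 1.555, -0.011, 1.109, -0.083], TCP at [0.192, -0.647, 0.231] pointing down, gripper open.
Joint ranges: [-2.96, 2.96], [-0.34, 2.1], [-1.41, 1.46], [0.24, 2.44], [-1.37, 4.51], [0.17, 1.92], [-2.96, 2.96]. Speed limits (rad/s): [2.39, 2.39, 3.14, 3.14, 3.14, 3.14, 3.14].

### API

Orientations are given as a unit quaternion [w, x, y, z].
In Python, from station import get_obs, read_camera, hand_in gives the robot as it stands.
- The arm moves only by the tool arm_command, never from a script. Its argument "commands" is one flat list of numbers, 7 for each row, row after row: the shift along the tool's x, y, z in m, then the turn, a rotation vector about the tool's x, y, z in degrees, then the opening, from 0 (shut) to 1 (fully open). In form: [tx, ty, tz, rx, ry, rz, fingers, tx, ty, tz, rx, ry, rz, fingers, ...]. A call has 1 to 8 rows; each row is the pose to reach, as a shift and turn from the pose commanded when the call began, along the tool's axes at that moment; what a row does not reach only later rows make up. A row lasts 1/10 s, in which the tool goes at most 50 mm and 8.59 degrees, less where a joint would pass 70% of its speed; a pose out of reach is approached as far as the arm can. A call with a gripper value outside its range is refused whole. The fingers move at their own pace and stop on an object; "force" is the grip in N (left out, the last holds). Time passes only in rows, so rows that repeat a pose let the fingers close. It gives the time, the measured TCP pose, the force, the opening and the grip force at its end, in the units of the state.
- get_obs(): the state, without advancing time (a new reading comes with each control period).
- read_camera(name): name is "scene" or "top" or "wrist"; returns a dict with "img" (400x640x3 uint8, red, green, blue), "camera_matrix" (3x3 intrinsics, pixels), "pose" (4x4, takes a point from camera to world coordinates). Camera axes: x right, y down, z forward; pixel columns grow to the right and rows downward; lengths in m; the calibration is good to about 2 mm. The wrist camera is an equidistant fisheye: a pixel r from the principal point sees the ray r / f radians off the axis. A picture is of the moment at which its call begins. There is no depth.
- hand_in(): hands the job in; it is judged then, once.
The state is a dict: "t": time; "q": joint angles; "joint_vel": joint speeds; "joint_torque": joint torques, N m; "eef_pos": TCP position; "tool_rot": TCP orientation; "contact_force": force on the tool from outside, world axes, zero at the start; "torque": the same for the moment, N m; "gripper_width": opening from 0.0 (shut) to 1.0 (fully open); "grasp_force": force on a finger pad.
Only numpy, scipy, OpenCV 4.12 (cv2) and the standard library are available. Lean on these libraries where they do the work, as an engineer would, in place of code of your own. Each camera call takes 0.05 s, during which the arm holds its last target. There are 200 camera calls.

## Working session

There is one attempt and no reset: what is moved stays moved. The work goes in short steps, Python scripts to look and compute and a tool call to move; the robot and the scene stay as the last step left them, time stands still between calls to the robot, and variables do not carry over. Pictures are saved under pics/ and viewed, at most 10 in all, crops included, and the job is handed in when it is done.

Besides the shell and the picture viewer there is one more tool, called after ">>>" as name(argument=value, ...) on one line, values as JSON. arm_command: Moves the arm, as the interface text tells. Its arguments: {"type":"object","properties":{"commands":{"type":"array","items":{"type":"number"}},"force":{"type":"number"}},"required":["commands"]}

```bash
mkdir -p pics; cat > h.py <<'E'
import numpy as np, cv2
from station import get_obs, read_camera, hand_in
def cam(n,save=None):
    c=read_camera(n)
    if save: cv2.imwrite('pics/'+save,c['img'][...,::-1])
    np.savez(''+n+'.npz',**{k:c[k] for k in('img','camera_matrix','pose')})
    return c
def load(n): return np.load(''+n+'.npz')
def plane(c,u,v,z):
    K,P=c['camera_matrix'],c['pose']
    d=P[:3,:3]@np.linalg.inv(K)@[u,v,1]; o=P[:3,3]
    return o+d*(z-o[2])/d[2]
def proj(c,p):
    K,P=c['camera_matrix'],c['pose']
    q=K@(P[:3,:3].T@(np.array(p)-P[:3,3])); return q[:2]/q[2]
E
python3 - <<'E'
from h import *
for n in('scene','top'):
    c=cam(n,n+'1.png'); print(c['camera_matrix'],c['pose'])
o=get_obs();print(o['t'],o['eef_pos'],o['tool_rot'])
E
```

```text
[[365.18417912   0.         313.09154087]
 [  0.         365.18417912 197.61489914]
 [  0.           0.           1.        ]] [[-0.01082209  0.8481366  -0.52966706  1.0638539 ]
 [ 0.99993279  0.00697538 -0.00926108 -0.06026548]
 [-0.00416003 -0.52973168 -0.84815508  0.95383952]
 [ 0.          0.          0.          1.        ]]
[[385.28171383   0.         327.52531363]
 [  0.         385.28171383 202.34557155]
 [  0.           0.           1.        ]] [[-0.00644796 -0.9908137   0.13508014  0.31389276]
 [-0.99985363  0.00424731 -0.0165733  -0.06273545]
 [ 0.01584733 -0.13516723 -0.99069606  1.5118393 ]
 [ 0.          0.          0.          1.        ]]
0.1 [ 0.19143513 -0.64674225  0.2304266 ] [-7.98124718e-04  9.89663687e-01  1.43405445e-01 -1.68068715e-04]
```

View pics/scene1.png

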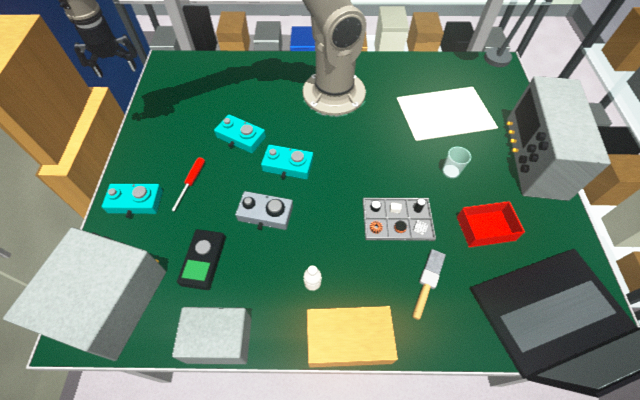

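View pics/top1.png

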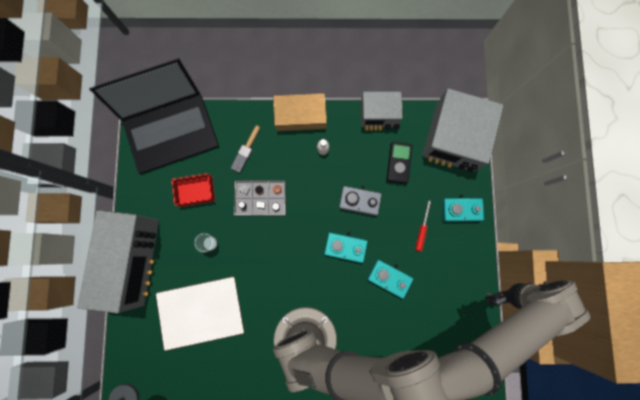

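The scene view shows the tray at (398,218), with cans at (376,206) and (420,206), ring candidates at (376,227) and (400,227), and the grey key box at (265,210). Three turquoise boxes are decoys. In the top view the tray is at (260,198) and the grey box at (360,201). I'll make one composite close crop to check the choices.

```bash
python3 - <<'E'
from h import *
def crop(n,x,y,w,h): return cv2.resize(load(n)['img'][y:y+h,x:x+w,::-1],(400,300),interpolation=cv2.INTER_CUBIC)
a=np.hstack([crop('scene',358,190,80,60),crop('scene',230,180,80,60)])
b=np.hstack([crop('top',220,168,80,60),crop('top',320,171,80,60)])
cv2.imwrite('pics/crop1.png',np.vstack([a,b]))
E
```

```text
(no output)
```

View pics/crop1.png

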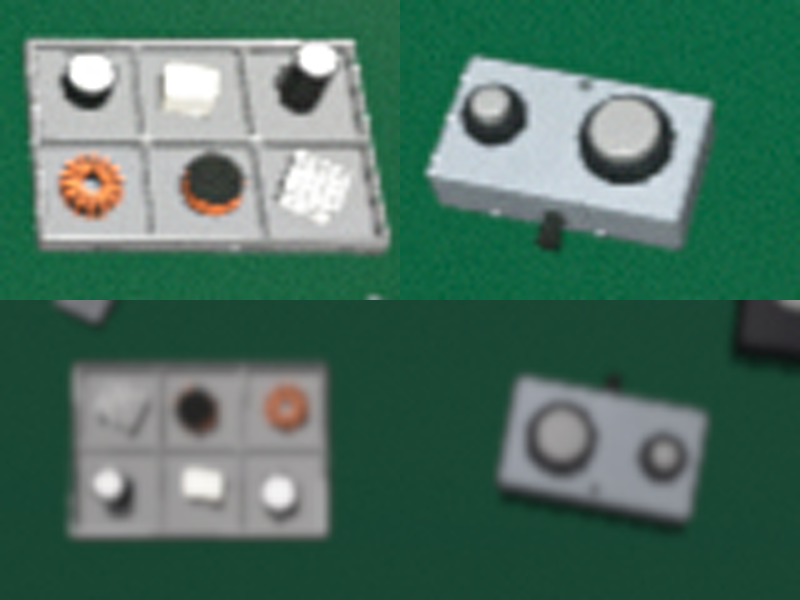

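Targets:
- **Tall can:** scene (421,202), with its long dark side visible. The look-alike is the short can at (376,204).
- **Ring choke:** scene (376,227), with a hole and copper winding. The look-alike is the drum at (401,226), which has a solid dark top.
- **Large key:** on the grey box at scene (274.6,205). The look-alikes are the small key at (248,200.6) and the turquoise boxes.

Next I'll refine by masks and cast rays from both views.

```bash
cat >> h.py <<'E'
def tri(cs,uvs):
    A=np.zeros((3,3));b=np.zeros(3)
    for c,(u,v) in zip(cs,uvs):
        o=c['pose'][:3,3]; d=plane(c,u,v,0)-o; d/=np.linalg.norm(d)
        M=np.eye(3)-np.outer(d,d); A+=M;b+=M@o
    return np.linalg.solve(A,b)
def cen(img,u,v,r,f):
    x0,y0=int(u)-r,int(v)-r
    m=f(img[y0:int(v)+r+1,x0:int(u)+r+1].astype(int))
    n,l,st,c=cv2.connectedComponentsWithStats(m.astype(np.uint8))
    k=1+np.argmax(st[1:,4]); return c[k]+[x0,y0],st[k,4]
E
python3 - <<'E'
from h import *
s,t=load('scene'),load('top')
white=lambda th:lambda i:i.min(2)>th
cop=lambda i:(i[...,0]-i[...,2])>40
items={'tall':((421,202),(242,205),.0495,white(225),white(190),5),
'short':((376,204),(275.5,206.5),.0265,white(225),white(190),6),
'ring':((376,227),(277,189.5),.0195,cop,cop,7)}
for k,(a,b,z,f,g,r) in items.items():
    A,na=cen(s['img'],*a,r,f);B,nb=cen(t['img'],*b,r,g)
    print(k,A.round(1),na,B.round(1),nb,'sc',plane(s,*A,z).round(4),'top',plane(t,*B,z).round(4),'tri',tri([s,t],[A,B]).round(4))
for k,a,b in (('key',(274.1,204.5),(351.9,197.5)),('aux',(247.7,200.1),(372.5,201.5)),('relay',(395.7,206.7),(260,204.7)),('drum',(400.4,225),(258.7,189.5)),('sink',(421,226.5),(243.5,189.5))):
    print(k,tri([s,t],[a,b]).round(4),plane(s,*a,.05).round(4),plane(t,*b,.05).round(4))
for n,z,a,b in (('beaker',.085,(458,154),(206,243)),('flux',.1,(312,267),(323,144)),('bin',.055,(490,222),(193,190))):
    print(n,plane(s,*a,z).round(3),plane(t,*b,z).round(3))
E
```

```text
tall [421.1 201.2] 34 [241. 204.] 21 sc [0.5089 0.243  0.0495] top [0.5083 0.243  0.0495] tri [0.5084 0.2432 0.0488]
short [375.6 203.8] 48 [275.2 205.7] 30 sc [0.5047 0.1149 0.0265] top [0.5043 0.1155 0.0265] tri [0.5043 0.1153 0.0259]
ring [375.9 226.7] 128 [276.5 188.9] 57 sc [0.5772 0.111  0.0195] top [0.5713 0.1119 0.0195] tri [0.5728 0.1127 0.011 ]
key [ 0.5301 -0.1805  0.0606] [ 0.5238 -0.1824  0.05  ] [ 0.5316 -0.1809  0.05  ]
aux [ 0.5146 -0.2586  0.0583] [ 0.5095 -0.2602  0.05  ] [ 0.5157 -0.2599  0.05  ]
relay [0.5094 0.1755 0.0182] [0.5282 0.1673 0.05  ] [0.5052 0.1706 0.05  ]
drum [0.5698 0.1823 0.0168] [0.5873 0.1739 0.05  ] [0.5641 0.1766 0.05  ]
sink [0.5711 0.2429 0.0109] [0.5915 0.2305 0.05  ] [0.5643 0.2347 0.05  ]
beaker [0.362 0.367 0.085] [0.36  0.36  0.085]
flux [ 0.732 -0.07   0.1  ] [ 0.729 -0.071  0.1  ]
bin [0.578 0.422 0.055] [0.562 0.425 0.055]
```

>>> arm_command(commands=[0.05, -0.035, 0, 0, 0, 0, 0, 0.09, -0.065, 0, 0, 0, 0, 0, 0.13, -0.095, 0, 0, 0, 0, 0, 0.17, -0.125, 0, 0, 0, 0, 0, 0.21, -0.155, 0, 0, 0, 0, 0, 0.25, -0.185, 0, 0, 0, 0, 0, 0.285, -0.21, 0, 0, 0, 0, 0, 0.3, -0.22, 0, 0, 0, 0, 0])

```text
t: 0.9
eef_pos: [0.4199, -0.3461, 0.2312]
tool_rot: [-0.001, 0.989, 0.147, 0.001]
contact_force: [-0.5, 0.3, -0.7]
gripper_width: 0.003
grasp_force: 0.0
```

```bash
cat >> h.py <<'E'
from scipy.spatial.transform import Rotation as Ro
def to(p):
    o=get_obs();q=o['tool_rot'];R=Ro.from_quat([q[1],q[2],q[3],q[0]])
    print(o['t'],o['eef_pos'].round(4),'tilt',R.as_matrix()[:,2].round(3),'shift',R.inv().apply(np.array(p)-o['eef_pos']).round(4),o['gripper_width'],o['contact_force'].round(1),o['q'].round(2))
E
python3 -c "
from h import *
to([.53,-.1,.2]);to([.5085,.243,.17])"
```

```text
0.9 [ 0.4199 -0.3461  0.2312] tilt [ 0.001  0.002 -1.   ] shift [ 0.1767 -0.2036  0.0318] 0.002938545519389608 [-0.5  0.3 -0.7] [ 0.69  0.27 -0.13  1.86  0.04  1.01 -0.74]
0.9 [ 0.4199 -0.3461  0.2312] tilt [ 0.001  0.002 -1.   ] shift [ 0.2556 -0.538   0.0624] 0.002938545519389608 [-0.5  0.3 -0.7] [ 0.69  0.27 -0.13  1.86  0.04  1.01 -0.74]
```

>>> arm_command(commands=[0.03, -0.035, 0, 0, 0, 0, 0, 0.06, -0.07, 0, 0, 0, 0, 0, 0.09, -0.105, 0, 0, 0, 0, 0, 0.12, -0.14, 0.01, 0, 0, 0, 0, 0.15, -0.17, 0.02, 0, 0, 0, 0, 0.175, -0.205, 0.03, 0, 0, 0, 0, 0.185, -0.25, 0.03, 0, 0, 0, 0, 0.195, -0.29, 0.03, 0, 0, 0, 0])

```text
t: 1.7
eef_pos: [0.5209, -0.0154, 0.2005]
tool_rot: [-0.0, 0.99, 0.144, -0.001]
contact_force: [0.4, 0.3, 0.2]
gripper_width: 0.001
grasp_force: 0.0
```

```bash
python3 -c "
from h import *
to([.5085,.243,.17])"
```

```text
1.7 [ 0.5209 -0.0154  0.2005] tilt [-0.002  0.    -1.   ] shift [ 0.0617 -0.2512  0.0307] 0.0008514063621025222 [0.4 0.3 0.2] [ 0.18  0.28 -0.32  1.93  0.11  0.94 -1.47]
```

>>> arm_command(commands=[0.01, -0.045, 0, 0, 0, 0, 0, 0.02, -0.085, 0, 0, 0, 0, 0, 0.03, -0.125, 0.01, 0, 0, 0, 0, 0.04, -0.165, 0.02, 0, 0, 0, 0, 0.05, -0.205, 0.03, 0, 0, 0, 0, 0.06, -0.245, 0.03, 0, 0, 0, 0, 0.062, -0.251, 0.03, 0, 0, 0, 0, 0.062, -0.251, 0.03, 0, 0, 0, 0])

```text
t: 2.5
eef_pos: [0.509, 0.2423, 0.171]
tool_rot: [-0.0, 0.989, 0.145, -0.0]
contact_force: [1.0, -0.8, 0.0]
gripper_width: 0.0
grasp_force: 0.0
```

```bash
python3 -c "
from h import *
to([.5085,.243,.072]); c=cam('wrist','w1.png');cam('scene');print(c['camera_matrix'],c['pose'])
a=load('scene')['img'][150:270,340:500,::-1];cv2.imwrite('pics/s2.png',np.vstack([cv2.resize(c['img'][...,::-1],(480,300)),cv2.resize(a,(480,300))]) if 1 else 0)"
```

```text
2.5 [0.509  0.2423 0.171 ] tilt [-0.001  0.    -1.   ] shift [-0.0002 -0.0008  0.099 ] 0.00010049181967406862 [ 1.  -0.8  0. ] [-0.23  0.39 -0.41  1.86  0.19  0.92 -2.01]
[[309.70691629   0.         317.85965895]
 [  0.         309.70691629 200.54062297]
 [  0.           0.           1.        ]] [[ 2.86889725e-01 -9.17644085e-01 -2.74997490e-01  5.79434720e-01]
 [-9.57963525e-01 -2.74691295e-01 -8.27682111e-02  2.63470593e-01]
 [ 4.12342561e-04  2.87182914e-01 -9.57875672e-01  3.12904816e-01]
 [ 0.00000000e+00  0.00000000e+00  0.00000000e+00  1.00000000e+00]]
```

View pics/s2.png

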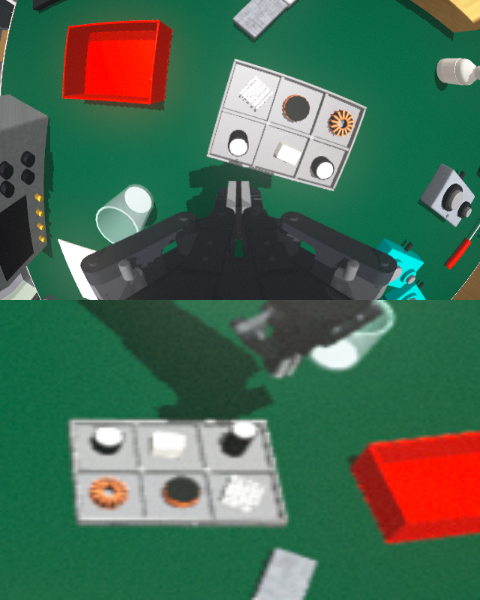

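The wrist view shows the tall can's top at about (317,197) full-resolution, which casts to (0.506,0.2415). That agrees with the fixed cameras to about 2.5 mm, and the space around the can is clear. Descending to about 22 mm over the top.

>>> arm_command(commands=[0, 0, 0.03, 0, 0, 0, 0, 0, 0, 0.06, 0, 0, 0, 0, 0, 0, 0.08, 0, 0, 0, 0, 0, 0, 0.09, 0, 0, 0, 0, 0, 0, 0.098, 0, 0, 0, 0, 0, 0, 0.098, 0, 0, 0, 0, 0, 0, 0.098, 0, 0, 0, 0, 0, 0, 0.098, 0, 0, 0, 0])

```text
t: 3.4
eef_pos: [0.5104, 0.2408, 0.0743]
tool_rot: [-0.0, 0.99, 0.143, 0.001]
contact_force: [-0.6, -0.0, -0.2]
gripper_width: -0.003
grasp_force: 0.0
```

>>> arm_command(commands=[0, 0, 0, 0, 0, 0, 0, 0, 0, 0, 0, 0, 0, 0, 0, 0, 0, 0, 0, 0, 0, 0, 0, 0, 0, 0, 0, 0, 0, 0, 0, 0, 0, 0, 0, 0, 0, 0, 0, 0, 0, 0, 0, 0, 0, 0, 0, 0, 0, 0, 0, 0, 0, 0, 0, 0])

```text
t: 4.2
eef_pos: [0.5097, 0.2405, 0.0733]
tool_rot: [0.0, 0.99, 0.143, -0.0]
contact_force: [-0.0, -0.1, -0.9]
gripper_width: -0.001
grasp_force: 0.0
```

>>> arm_command(commands=[0, 0, 0, 0, 0, 0, 0, 0, 0, 0, 0, 0, 0, 0, 0, 0, 0, 0, 0, 0, 0, 0, 0, 0, 0, 0, 0, 0, 0, 0, 0, 0, 0, 0, 0, 0, 0, 0, 0, 0, 0, 0, 0, 0, 0, 0, 0, 0, 0, 0, 0, 0, 0, 0, 0, 0])

```text
t: 5.0
eef_pos: [0.5097, 0.2405, 0.0733]
tool_rot: [0.0, 0.99, 0.143, -0.0]
contact_force: [0.4, 0.1, -0.6]
gripper_width: 0.007
grasp_force: 0.0
```

```bash
cat >> h.py <<'E'
def fish(c,u,v,z):
    K,P=c['camera_matrix'],c['pose'];d=np.array([u-K[0,2],v-K[1,2]]);th=np.hypot(*d)/K[0,0]
    r=P[:3,:3]@np.r_[d/np.hypot(*d)*np.sin(th),np.cos(th)];o=P[:3,3];return o+r*(z-o[2])/r[2]
E
python3 -c "
from h import *
w=load('wrist')
print(fish(w,317,197,.049),fish(w,454.7,164,.0195))
to([.573,.112,.15]);s=cam('scene')
a=s['img'][170:250,360:460,::-1];cv2.imwrite('pics/s3.png',cv2.resize(a,(500,400),interpolation=2))"
```

```text
[0.50659081 0.2423374  0.049     ] [0.57291556 0.11491129 0.0195    ]
5.0 [0.5097 0.2405 0.0733] tilt [-0. -0. -1.] shift [ 0.0242  0.1412 -0.0767] 0.007199366439549958 [ 0.4  0.1 -0.6] [-0.26  0.52 -0.37  1.93  0.27  0.74 -2.08]
```

View pics/s3.png

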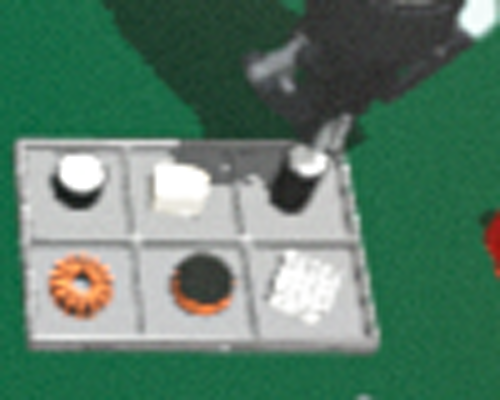

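The fingertips are just over the tall can at crop (325,145), and the parts are undisturbed. Dwell is about 2 s. I'll hold a little longer, then rise.

>>> arm_command(commands=[0, 0, 0, 0, 0, 0, 0, 0, 0, 0, 0, 0, 0, 0, 0, 0, 0, 0, 0, 0, 0, 0, 0, 0, -0.03, 0, 0, 0, 0, 0, 0, -0.06, 0, 0, 0, 0, 0, 0, -0.075, 0, 0, 0, 0, 0, 0.02, -0.075, 0, 0, 0, 0, 0.01, 0.05, -0.075, 0, 0, 0, 0])

```text
$.commands: bad value
```

>>> arm_command(commands=[0.004, 0.03, 0, 0, 0, 0, 0, 0.009, 0.06, 0, 0, 0, 0, 0, 0.012, 0.08, 0, 0, 0, 0, 0, 0.014, 0.09, 0, 0, 0, 0, 0, 0.014, 0.09, 0, 0, 0, 0, 0])

```text
t: 5.55
eef_pos: [0.5493, 0.1568, 0.0732]
tool_rot: [0.0, 0.99, 0.142, 0.0]
contact_force: [-0.2, 0.8, 0.5]
gripper_width: 0.005
grasp_force: 0.0
```

```bash
python3 -c "
from h import *
to([.573,.113,.042])"
```

```text
5.55 [0.5493 0.1568 0.0732] tilt [ 0.    -0.001 -1.   ] shift [0.0104 0.0487 0.0312] 0.0046783232200909046 [-0.2  0.8  0.5] [-0.11  0.53 -0.36  1.91  0.27  0.74 -1.91]
```

The first call was refused because one row was malformed. The second therefore ran at 73 mm height, still about 23 mm above every part, and nothing was touched. The can dwell (about 2.85–5.1 s) is complete. From now on I'll send dependent moves one at a time.

>>> arm_command(commands=[0.005, 0.025, 0, 0, 0, 0, 0, 0.01, 0.045, 0, 0, 0, 0, 0, 0.0105, 0.0485, 0, 0, 0, 0, 0, 0.0105, 0.0485, 0.01, 0, 0, 0, 0, 0.0105, 0.0485, 0.02, 0, 0, 0, 0, 0.0105, 0.0485, 0.03, 0, 0, 0, 0, 0.0105, 0.0485, 0.031, 0, 0, 0, 0, 0.0105, 0.0485, 0.031, 0, 0, 0, 0])

```text
t: 6.35
eef_pos: [0.5718, 0.1153, 0.0416]
tool_rot: [-0.0, 0.99, 0.144, -0.001]
contact_force: [0.1, -0.3, -0.4]
gripper_width: 0.004
grasp_force: 0.0
```

>>> arm_command(commands=[0, 0, 0, 0, 0, 0, 0, 0, 0, 0, 0, 0, 0, 0, 0, 0, 0, 0, 0, 0, 0, 0, 0, 0, 0, 0, 0, 0, 0, 0, 0, 0, 0, 0, 0, 0, 0, 0, 0, 0, 0, 0, 0, 0, 0, 0, 0, 0, 0, 0, 0, 0, 0, 0, 0, 0])

```text
t: 7.15
eef_pos: [0.5725, 0.1147, 0.0423]
tool_rot: [0.0, 0.99, 0.143, 0.0]
contact_force: [0.5, 0.3, 0.2]
gripper_width: -0.003
grasp_force: 0.0
```

```bash
python3 -c "
from h import *
to([.573,.113,.042]);s=cam('scene');w=cam('wrist')
a=s['img'][170:250,340:440,::-1];cv2.imwrite('pics/s4.png',np.hstack([cv2.resize(a,(400,320),interpolation=2),cv2.resize(w['img'][100:260,220:420,::-1],(400,320))]))"
```

```text
7.15 [0.5725 0.1147 0.0423] tilt [ 0.  0. -1.] shift [-0.      0.0017  0.0003] -0.002640954844937955 [0.5 0.3 0.2] [-0.05  0.59 -0.34  1.9   0.29  0.7  -1.84]
```

View pics/s4.png

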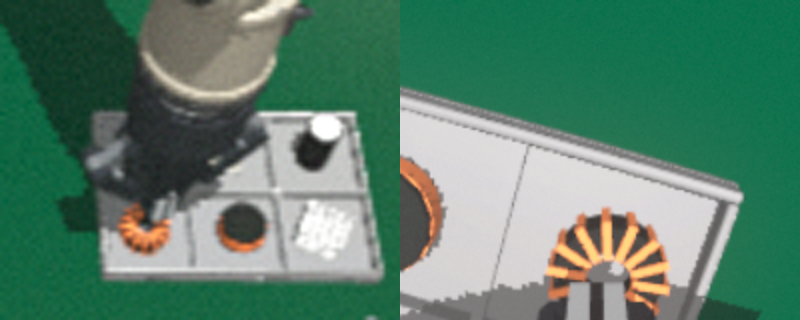

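Both views show the fingertips right over the ring's hole: left crop (155,215), right crop (600,285). The tall can still stands. I'll hold out the rest of the dwell.

>>> arm_command(commands=[0, 0, 0, 0, 0, 0, 0, 0, 0, 0, 0, 0, 0, 0, 0, 0, 0, 0, 0, 0, 0, 0, 0, 0, 0, 0, 0, 0, 0, 0, 0, 0, 0, 0, 0, 0, 0, 0, 0, 0, 0, 0, 0, 0, 0, 0, 0, 0, 0, 0, 0, 0, 0, 0, 0, 0])

```text
t: 8.05
eef_pos: [0.5725, 0.1147, 0.0423]
tool_rot: [0.0, 0.99, 0.143, -0.0]
contact_force: [-0.6, 0.0, -0.1]
gripper_width: 0.001
grasp_force: 0.0
```

>>> arm_command(commands=[0, 0, 0, 0, 0, 0, 0, 0, 0, 0, 0, 0, 0, 0, 0, 0, 0, 0, 0, 0, 0, 0, 0, -0.03, 0, 0, 0, 0, 0, 0, -0.06, 0, 0, 0, 0, 0, 0, -0.09, 0, 0, 0, 0, 0, 0, -0.1, 0, 0, 0, 0, 0, 0, -0.1, 0, 0, 0, 0])

```text
t: 8.85
eef_pos: [0.5735, 0.1149, 0.1437]
tool_rot: [-0.0, 0.99, 0.143, 0.002]
contact_force: [0.2, -0.5, -0.3]
gripper_width: 0.001
grasp_force: 0.0
```

```bash
python3 -c "
from h import *
to([.53,-.1805,.14])"
```

```text
8.85 [0.5735 0.1149 0.1437] tilt [ 0.003  0.001 -1.   ] shift [-0.1255  0.2709  0.0034] 0.0007254939007810778 [ 0.2 -0.5 -0.3] [-0.01  0.45 -0.39  1.84  0.22  0.89 -1.78]
```

>>> arm_command(commands=[-0.018, 0.04, 0, 0, 0, 0, 0, -0.036, 0.08, 0, 0, 0, 0, 0, -0.055, 0.12, 0, 0, 0, 0, 0, -0.074, 0.16, 0, 0, 0, 0, 0, -0.093, 0.2, 0, 0, 0, 0, 0, -0.112, 0.24, 0, 0, 0, 0, 0, -0.125, 0.271, 0, 0, 0, 0, 0, -0.125, 0.271, 0, 0, 0, 0, 0])

```text
t: 9.65
eef_pos: [0.5268, -0.1871, 0.1402]
tool_rot: [0.001, 0.99, 0.139, -0.002]
contact_force: [-0.2, 0.5, -0.2]
gripper_width: 0.004
grasp_force: 0.0
```

```bash
python3 -c "
from h import *
to([.53,-.1805,.07]);w=cam('wrist')
cv2.imwrite('pics/w5.png',w['img'][100:340,160:480,::-1])"
```

```text
9.65 [ 0.5268 -0.1871  0.1402] tilt [-0.004 -0.002 -1.   ] shift [ 0.0052 -0.0055  0.0701] 0.0035221471888892968 [-0.2  0.5 -0.2] [ 0.48  0.41 -0.31  1.9   0.17  0.85 -1.21]
```

View pics/w5.png

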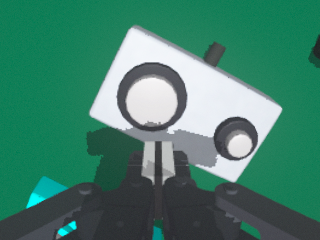

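The wrist view shows the grey box with its larger key's top at crop (152,101), full (312,201), and the small key at (240,146). I'll cast the ray for a check.

```bash
python3 -c "
from h import *
w=load('wrist');print(fish(w,312,201,.06),fish(w,400,246,.06));to([.53,-.1805,.07])"
```

```text
[ 0.53172129 -0.18123233  0.06      ] [ 0.51453142 -0.25994062  0.06      ]
9.7 [ 0.5277 -0.1836  0.1404] tilt [-0.003 -0.    -1.   ] shift [ 0.0033 -0.0023  0.0703] 0.0005322046948377073 [-0.5  0.8 -0.9] [ 0.47  0.41 -0.32  1.9   0.17  0.85 -1.22]
```

>>> arm_command(commands=[0.001, 0, 0.03, 0, 0, 0, 0, 0.001, 0, 0.05, 0, 0, 0, 0, 0.001, 0, 0.065, 0, 0, 0, 0, 0.001, 0, 0.069, 0, 0, 0, 0, 0.001, 0, 0.069, 0, 0, 0, 0])

```text
t: 10.2
eef_pos: [0.5303, -0.1795, 0.0726]
tool_rot: [-0.0, 0.99, 0.144, -0.001]
contact_force: [-0.4, -1.3, 0.1]
gripper_width: -0.004
grasp_force: 0.0
```

>>> arm_command(commands=[0, 0, 0.004, 0, 0, 0, 0, 0, 0, 0.008, 0, 0, 0, 0, 0, 0, 0.01, 0, 0, 0, 0, 0, 0, 0.012, 0, 0, 0, 0, 0, 0, 0.012, 0, 0, 0, 0])

```text
t: 10.7
eef_pos: [0.5307, -0.1805, 0.0614]
tool_rot: [0.0, 0.99, 0.143, 0.0]
contact_force: [0.0, -0.3, 2.3]
gripper_width: -0.004
grasp_force: 0.9
```

>>> arm_command(commands=[0, 0, 0.002, 0, 0, 0, 0, 0, 0, 0.004, 0, 0, 0, 0, 0, 0, 0.006, 0, 0, 0, 0, 0, 0, 0.006, 0, 0, 0, 0])

```text
t: 11.1
eef_pos: [0.5308, -0.1805, 0.0561]
tool_rot: [0.0, 0.99, 0.143, 0.0]
contact_force: [-2.2, -0.2, 8.7]
gripper_width: 0.0
grasp_force: 4.8
```

>>> arm_command(commands=[0, 0, 0.001, 0, 0, 0, 0, 0, 0, 0.002, 0, 0, 0, 0, 0, 0, 0.002, 0, 0, 0, 0])

```text
t: 11.4
eef_pos: [0.5309, -0.1805, 0.0557]
tool_rot: [0.001, 0.99, 0.143, 0.0]
contact_force: [-7.7, 1.5, 26.4]
gripper_width: 0.001
grasp_force: 13.3
```

The force jumped to 26 N while z stopped at 0.0557, so the key is fully down on its stop. Releasing.

>>> arm_command(commands=[0, 0, -0.01, 0, 0, 0, 0, 0, 0, -0.03, 0, 0, 0, 0, 0, 0, -0.06, 0, 0, 0, 0, 0, 0, -0.1, 0, 0, 0, 0, 0, 0, -0.1, 0, 0, 0, 0, 0, 0, -0.1, 0, 0, 0, 0, 0, 0, -0.1, 0, 0, 0, 0, 0, 0, -0.1, 0, 0, 0, 0])

```text
t: 12.2
eef_pos: [0.5295, -0.1802, 0.1519]
tool_rot: [-0.001, 0.99, 0.143, -0.001]
contact_force: [-0.1, -0.2, -0.2]
gripper_width: -0.0
grasp_force: 0.0
```

```bash
python3 -c "
from h import *
to([.53,-.1805,.14]);o=load('scene')['img'];s=cam('scene')
w=cam('wrist');cv2.imwrite('pics/end.png',np.vstack([cv2.resize(s['img'][130:330,160:540,::-1],(570,300)),cv2.resize(w['img'][...,::-1],(480,300))[:, :480] if 0 else cv2.resize(w['img'][...,::-1],(570,300))]))"
```

```text
12.2 [ 0.5295 -0.1802  0.1519] tilt [-0.003  0.001 -1.   ] shift [0.0004 0.0005 0.0119] -0.00013570090407390422 [-0.1 -0.2 -0.2] [ 0.47  0.4  -0.32  1.89  0.16  0.88 -1.21]
```

View pics/end.png

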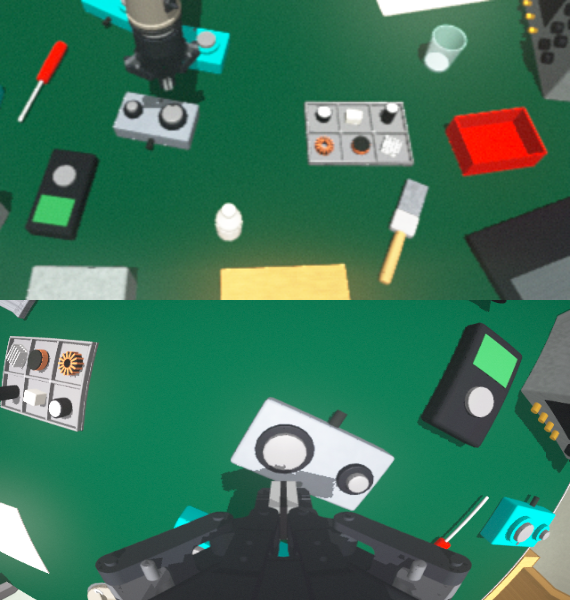

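Both keys are up, all six parts stand as they did at the start, the bystanders have not moved, and the arm is clear. Handing in.

```bash
python3 -c "
from station import hand_in
print(hand_in())"
```

```text
the job is handed in; nothing more can be done
None
```

The job is handed in, though `hand_in` gave no verdict: the fingertips held about 2 s over the taller can and then over the ring choke, the larger key was pressed to its stop and released, and the final pictures show nothing disturbed.

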